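# Bring in the menu slate from the sprung stand

### The arm

A 7-joint arm with a two-finger parallel gripper is mounted at the origin on the work surface. World frame = base frame: x ahead of the robot, y to its left, z up, the work surface at z = 0. Lengths are in m, angles in rad, forces in N, time in s.
With the tool pointing down it reaches from about 0.4 to 0.85 m from the base axis. Payload 10.4 kg.
Tool frame: the origin (TCP) lies at the centre of the arm's flange, where the gripper is bolted on; the fingertips stand 173 mm ahead of it and the grasp point (between the pads) lies 155 mm ahead of it; z points along the fingers, y is the line along which they close (so a half turn about z gives the same grasp; the last joint's range is limited). The gripper opens to 85 mm and grips with 20 to 120 N. Pads are 22 mm wide; open, the fingers measure 114 mm over their backs; the gripper's body (76 mm by 85 mm) begins 54 mm behind the grasp point. The pads swing forward as they close: fully open they stand 13 mm farther back than shut.
Start: joints at [1.139, 0.332, -0.065, 1.46, 0.022, 1.35, -0.088], TCP at [0.248, -0.573, 0.405] pointing down, gripper open.
Joint ranges: [-2.6, 2.6], [-0.5, 2.12], [-1.47, 1.34], [0.16, 2.42], [-1.27, 4.41], [0.06, 2.06], [-2.6, 2.6]. Speed limits (rad/s): [2.22, 2.22, 2.79, 2.79, 3.14, 3.14, 3.14].

### API

Orientations are given as a unit quaternion [x, y, z, w].
In Python, from workcell import manip, viewer, finder gives the robot as it stands.
- The arm moves only by the tool arm_command, never from a script. Its argument "plan" is a list of rows, each an object with "dp": the shift along the tool's x, y, z in mm, a list of three; "spin": the turn about the tool's z in rad. A call has 1 to 5 rows; each row shifts and turns the commanded pose from where the row before left it, along the tool's axes as they then stand; what a row does not reach is not made up. A row lasts 1/10 s, in which the tool goes at most 50 mm and 8.59 degrees, less where a joint would pass 70% of its speed; a pose out of reach is approached as far as the arm can. A call is refused whole if a number of a shift passes 50 or a number of a turn 0.15, either way. A call with a gripper value outside its range is refused whole. "grip" is the closure, from -1 (fully open) to 1 (shut), set as the call begins (left out, the last holds). The fingers move at their own pace and stop on an object; "newtons" is the grip in N (left out, the last holds). Time passes only in rows, so rows that do not move let the fingers close. It gives the time, the measured TCP pose, the force, the opening and the grip force at its end, in the units of the state.
- manip.get_obs(): the state, without advancing time (a new reading comes with each control period).
- viewer.camera(name): name is "scene" or "top"; returns the picture (384x512x3 uint8, blue, green, red); there is no depth.
- viewer.camera_params(name): a dict with "vertical_fov" (degrees; the focal length in pixels is half the picture's height over the tangent of half this angle, whatever the lens; pixels are square), "cx", "cy" (the principal point, pixels), "k1" (the pictures are not rectified: a ray, as slopes to the right and down, at radius r is drawn at 1 + k1 r^2 times it, then the intrinsics apply), "R" (3x3) and "t" (3): a world point X has camera coordinates R X + t. Camera axes: x right, y down, z forward; pixel columns grow to the right and rows downward; lengths in m; the calibration is good to about 2 mm. A picture is of the moment at which its call begins. camera_params takes no time and is no camera call.
- manip.hand_in(): hands the job in; it is judged then, once.
Trained networks look in the newest picture that a camera, given by its name, has taken for a name from the list of things; names that differ only in an ending like _2 or _b are one class to them, and where a whole thing is asked for, a point or a joint stands for the part that bears it (a point fixed in the world has none). Each returns a list of dicts, best first, with "score" (0 to 1); they miss things now and then, are a little off and sometimes report something else, mostly with a low value. They report only what shows in the picture. A call takes as long as a camera call. They do not tell look-alikes from the thing itself.
- finder.find_in(camera, thing): "position" ([x, y, z] in m, in world coordinates, good to about 4 mm: the middle of the surface that is visible of it).
The state is a dict: "clock": time; "joint_pos": joint angles; "joint_velocities": joint speeds; "tau": joint torques, N m; "position": TCP position; "ee_rot": TCP orientation; "ft_force": force on the tool from outside, world axes, zero at the start; "torque": the same for the moment, N m; "grip_width": opening from 0.0 (shut) to 1.0 (fully open); "grasp_force": force on a finger pad.
Only numpy, scipy, OpenCV 4.12 (cv2) and the standard library are available. Lean on these libraries where they do the work, as an engineer would, in place of code of your own. Each camera call takes 0.05 s, during which the arm holds its last target. There are 200 camera calls.

### The job

The barbecue is over, so put the menu slate away: swing the sprung clip arm of the sloping menu stand up until it stays open by itself, then take out the slate and lay it flat in the bamboo tray, lengthwise beside the slate already there. Set it down without dropping it, leave the clip standing open, and do not disturb the other slate or anything else on the ledge.

Things in the scene. Friction and masses are not known exactly. Their poses are not given: they have to be found in the camera images.
- slate_center (a point): centre (mid-thickness) of the loose slate in the menu stand: dark plate 150 x 60 x 12 mm, about 0.26 kg. Axes: x along its 150 mm (up the slope), y across, z out of its face. In the stand it lies 27 degrees (0.47 rad) from level, low end on an 18 mm lip; cork strips keep it 6 mm off the board, whose bare wood extends 45 mm past each long side
- clip (a joint): angle (rad) of the sprung clip arm about its level hinge at the stand's top. About 0: shut, rubber pad pressing the slate near its upper end. Over-centre: let go below about 1.1 it snaps shut; past about 1.2 it swings on by itself and stays open at its stop, 2.1, leaning back clear of the slate. Lifting takes about 5 N at the knob
- clip_knob (a point): centre of the black ball knob (28 mm diameter) at the free end of the clip arm, an 18 mm wide steel strip; hold the arm here. Shut, it stands 40 mm out from the slate's face (26 mm clear below it) near the slate's middle, nothing beside it. Axes turn with the arm: x towards the hinge, y along the hinge axis, z up the knob's stem, away from the slate. Opening turns the arm about +y
- clip_hinge (a point): point on the clip's hinge axis, mid-width; axes as for the knob. In them the knob's centre is at x -116 mm, z +28 mm, so it swings on a circle of radius 119 mm about this point
- stand_seat (a point): fixed point: where the slate's centre sits in the stand at the start (within 6 mm sideways). The stand, fixed to the ledge, is a sloping wooden board 150 mm wide, 200 mm long, on feet: low end 30 mm high towards the robot, top 121 mm, hinge pin 141 mm high. Axes: x level towards the high end, y level along its width, z up
- tray_free (a point): point on the tray's floor (6 mm above the ledge), middle of the free part, 190 mm (x) by about 132 mm (y), beside the other slate. Fixed bamboo tray, inside 190 (x) by 200 mm (y), walls 6 mm thick rising 18 mm from the floor, steel handles outside the x ends. Axes: x along the slate's lengthwise direction, z up; the tray's middle is at y +34 mm. A slate fits flat only lengthwise
- slate2_center (a point): centre of the other slate, same size and look, lying flat and lengthwise in the tray along its +y wall; it stays there
- canister: lidded stainless canister, 104 mm across, 161 mm tall, standing at the back; bystander. Origin: centre of its underside
- turner: flat bamboo turner, 300 mm long, 8 mm thick, lying at the front, nearest the robot; bystander. Origin on its underside
- dispenser: clear plastic push dispenser for toothpicks, 52 mm across, 93 mm tall, standing at the back; bystander. Origin: centre of its underside
- tumbler: small glass tumbler, 66 mm across, 85 mm tall, standing between the stand and the tray; bystander. Origin: centre of its underside
- scraper: flat yellow silicone pot scraper, about 105 x 62 mm, 12 mm high, lying between the stand and the tray; bystander. Origin on its underside
- tongs: steel tongs, 275 mm long, 18 mm high, lying at the front, nearest the robot; bystander. Origin on their underside
- sauce: sauce bottle, 62 mm across, 170 mm tall, standing at the back; bystander. Origin: centre of its underside
Things that resemble listed ones, but are neither listed nor needed, are in the scene too. What is shaped like the part that bears slate_center but turquoise is not meant.

How it is judged:
On the way, in this order (a step that is already met when the one before it is completed fails the run):
1. the clip arm stands open by itself (past 1.5 rad, not held by the fingers) with the slate still in the stand (value of joint clip above 1.5 rad and contact force between the fingers and clip below 0.1 N and distance between slate_center and stand_seat below 0.03 m), for 0.2 s.
2. the slate has been lifted out of the stand, the clip still open (value of joint clip above 1.5 rad and distance between slate_center and stand_seat above 0.06 m and contact force between slate and stand below 0.1 N), for 0.1 s.
At the end, for the whole second after the job is handed in: The slate lies at rest flat on the tray's floor (3 degrees, 3 mm) in its free part (centre within 30 mm lengthwise and 45 mm crosswise of the middle), lengthwise within 14 degrees, either way round; the clip stands open past 1.5 rad; the other slate has moved less than 20 mm (x of slate_center in the frame of tray_free between -0.03 and 0.03 m and y of slate_center in the frame of tray_free between -0.045 and 0.045 m and z of slate_center in the frame of tray_free between 0.003 and 0.009 m and angle between the z axis of slate_center and the z axis of tray_free, either way round below 0.05 rad and angle between the x axis of slate_center and the x axis of tray_free, either way round below 0.25 rad and linear speed of slate below 0.02 m/s and value of joint clip above 1.5 rad and distance of slate2_center from where it was at the start of the episode below 0.02 m); the robot touches nothing.
It fails at once if any bystander is knocked or moved (more than 30 mm) (distance of any of canister, turner, dispenser, tumbler, scraper, tongs, sauce from where it was at the start of the episode above 0.03 m).
It fails at once if the slate already in the tray is shifted more than 20 mm (distance of slate2_center from where it was at the start of the episode above 0.02 m).
It fails at once if the slate is dropped: it moves faster than 0.6 m/s while the fingers are not touching it (linear speed of slate above 0.6 m/s and contact force between the fingers and slate below 0.05 N).
It also fails if it takes over 53 s, if anything falls off the work surface, if the arm or the gripper's body presses on something with over 40 N, if the wrist force passes 120 N, or if a joint passes its speed limit or range.

## Working session

There is one attempt and no reset: what is moved stays moved. The work goes in short steps, Python scripts to look and compute and a tool call to move; the robot and the scene stay as the last step left them, time stands still between calls to the robot, and variables do not carry over. Pictures are saved under pics/ and viewed, at most 10 in all, crops included, and the job is handed in when it is done.

Besides the shell and the picture viewer there is one more tool, called after ">>>" by a JSON object that holds its "method" and its "body". arm_command: Moves the arm, as the interface text tells. Its arguments: {"type":"object","properties":{"plan":{"type":"array","items":{"type":"object","properties":{"dp":{"type":"array","items":{"type":"number"}},"spin":{"type":"number"}}}},"grip":{"type":"number"},"newtons":{"type":"number"}},"required":["plan"]}

```bash
mkdir -p pics; cat > h.py <<'E'
import numpy as np, cv2
from workcell import manip, viewer, finder
from scipy.spatial.transform import Rotation as Ro
def par(n):
    p=viewer.camera_params(n); f=192/np.tan(np.radians(p["vertical_fov"])/2)
    return p,f,np.array(p["R"]),np.array(p["t"])
def proj(n,X):
    p,f,R,t=par(n); c=R@np.array(X)+t; s=c[:2]/c[2]; s=s*(1+p["k1"]*(s@s))
    return s*f+[p["cx"],p["cy"]]
def ray(n,u,v):
    p,f,R,t=par(n); d=(np.array([u,v])-[p["cx"],p["cy"]])/f; s=d.copy()
    for _ in range(30): s=d/(1+p["k1"]*(s@s))
    return -R.T@t, R.T@np.array([s[0],s[1],1])
def atz(n,u,v,z):
    o,d=ray(n,u,v); return o+d*(z-o[2])/d[2]
def tri(u1,u2,n1="scene",n2="top"):
    o1,d1=ray(n1,*u1);o2,d2=ray(n2,*u2)
    A=np.stack([d1,-d2],1);s=np.linalg.lstsq(A,o2-o1,rcond=None)[0]
    a,b=o1+d1*s[0],o2+d2*s[1]; return (a+b)/2,np.linalg.norm(a-b)
E
python3 - <<'E'
from h import *
np.set_printoptions(precision=4,suppress=True)
for n in("scene","top"):
    im=viewer.camera(n); cv2.imwrite(f"pics/{n}0.png",cv2.resize(im,(800,600),interpolation=cv2.INTER_CUBIC))
    p,f,R,t=par(n);print(n,f,p["cx"],p["cy"],p["k1"],-R.T@t)
    for th in["slate_center","clip_knob","clip_hinge","stand_seat","tray_free","slate2_center","tumbler","scraper","canister","dispenser","sauce","turner","tongs"]:
        try: r=finder.find_in(n,th)
        except Exception as e: print(th,e);continue
        for k in r[:3]: print(th,np.round(k["position"],3),round(k["score"],2),np.round(proj(n,k["position"])))
o=manip.get_obs();print(o["clock"],o["ee_rot"])
E
```

```text
scene 431.37067727019274 237.8601620847293 188.6632177385731 -0.06330558083669052 [1.0559 0.6671 0.7532]
slate_center [ 0.595 -0.25   0.085] 0.95 [195. 171.]
slate_center [ 0.43  -0.452  0.013] 0.72 [210. 147.]
slate_center [0.602 0.322 0.015] 0.19 [331. 329.]
clip_knob [ 0.604 -0.266  0.117] 0.82 [189. 160.]
clip_hinge [ 0.608 -0.264  0.119] 0.66 [188. 160.]
clip_hinge [0.589 0.243 0.006] 0.59 [310. 304.]
stand_seat [ 0.642 -0.229  0.075] 0.66 [184. 182.]
tray_free [0.587 0.244 0.004] 0.77 [311. 304.]
slate2_center [0.598 0.321 0.015] 0.97 [333. 328.]
tumbler [0.614 0.003 0.062] 0.58 [239. 228.]
scraper [ 0.483 -0.     0.006] 0.89 [280. 226.]
canister [ 0.803 -0.06   0.106] 0.67 [155. 229.]
dispenser [0.776 0.012 0.074] 0.58 [181. 253.]
sauce [0.785 0.102 0.09 ] 0.62 [197. 274.]
turner [0.352 0.28  0.006] 0.97 [396. 269.]
turner [0.599 0.32  0.015] 0.52 [332. 328.]
tongs [ 0.36  -0.185  0.011] 0.63 [274. 177.]
top 363.87312739199245 256.27661153064713 193.3653043342299 -0.09770370728999078 [ 0.4425 -0.0425  1.039 ]
slate_center [ 0.432 -0.458  0.008] 0.93 [387. 254.]
slate_center [ 
[... 291 characters left out ...]
.]
stand_seat [ 0.619 -0.269  0.088] 0.65 [329. 183.]
tray_free [0.582 0.241 0.006] 0.84 [145. 197.]
tray_free [0.762 0.075 0.114] 0.15 [201. 126.]
slate2_center [0.591 0.317 0.018] 0.81 [117. 193.]
scraper [ 0.478 -0.002  0.005] 0.91 [229. 236.]
scraper [0.581 0.241 0.005] 0.6 [145. 198.]
scraper [ 0.344 -0.209  0.007] 0.59 [302. 285.]
canister [ 0.768 -0.088  0.143] 0.95 [263. 121.]
canister [ 0.75  -0.002  0.079] 0.5 [230. 135.]
dispenser [ 0.75  -0.004  0.078] 0.73 [231. 135.]
sauce [0.76  0.076 0.11 ] 0.56 [201. 127.]
turner [0.352 0.272 0.01 ] 0.96 [129. 279.]
turner [ 0.625 -0.273  0.124] 0.71 [333. 179.]
turner [ 0.346 -0.208  0.009] 0.59 [301. 284.]
1.4 [0.9792 0.203  0.     0.    ]
```

```bash
python3 - <<'E'
import cv2,numpy as np
a=cv2.imread("pics/scene0.png");b=cv2.imread("pics/top0.png")
c=cv2.resize(cv2.resize(a,(512,384))[110:240,140:270],(600,600),interpolation=cv2.INTER_CUBIC)
d=cv2.resize(cv2.resize(b,(512,384))[140:240,280:420],(800,571),interpolation=cv2.INTER_CUBIC)
cv2.imwrite("pics/cs.png",c);cv2.imwrite("pics/ct.png",d)
E
```

```text
(no output)
```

View pics/scene0.png

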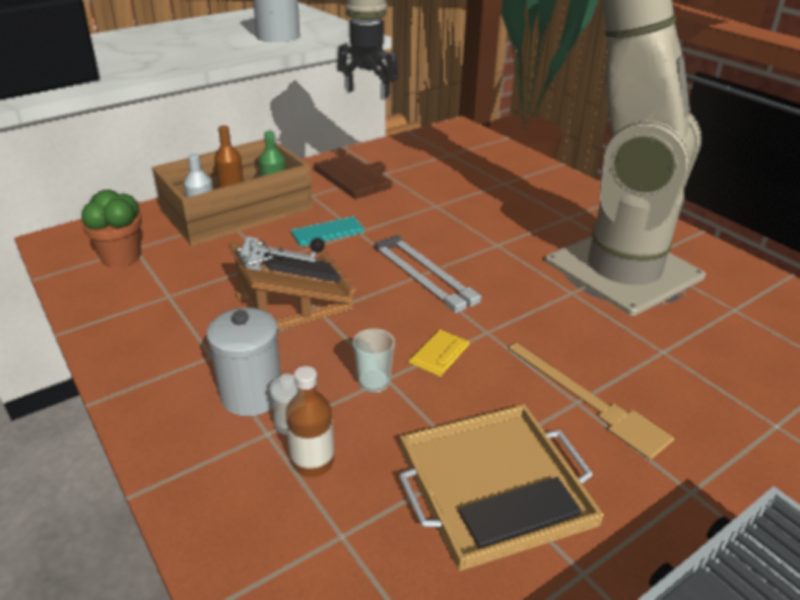

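View pics/top0.png

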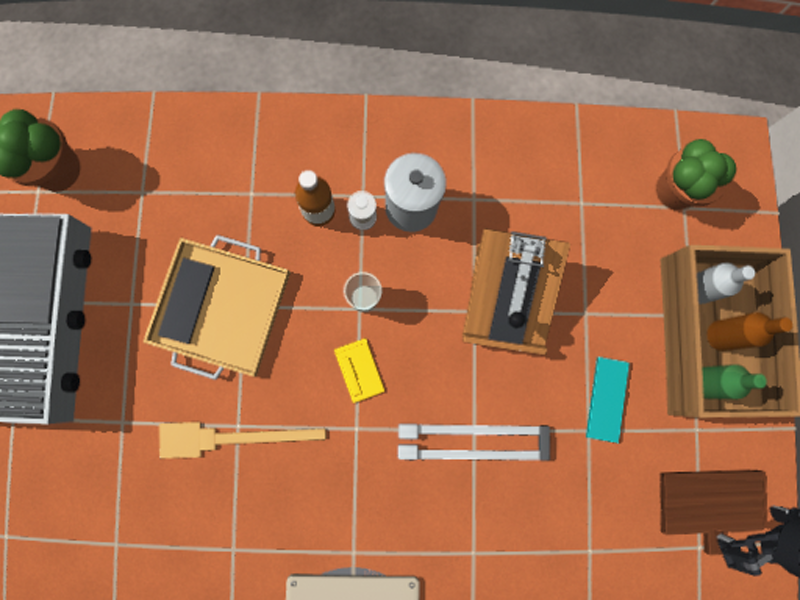

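View pics/ct.png

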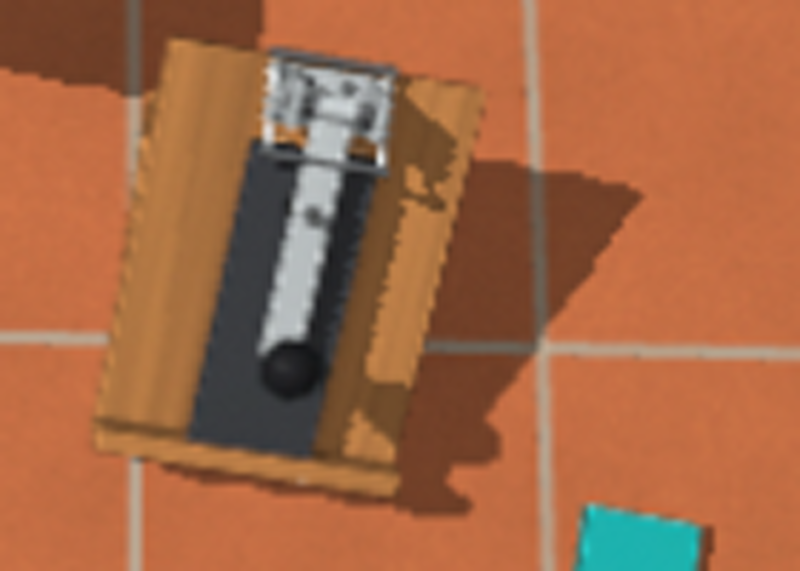

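View pics/cs.png

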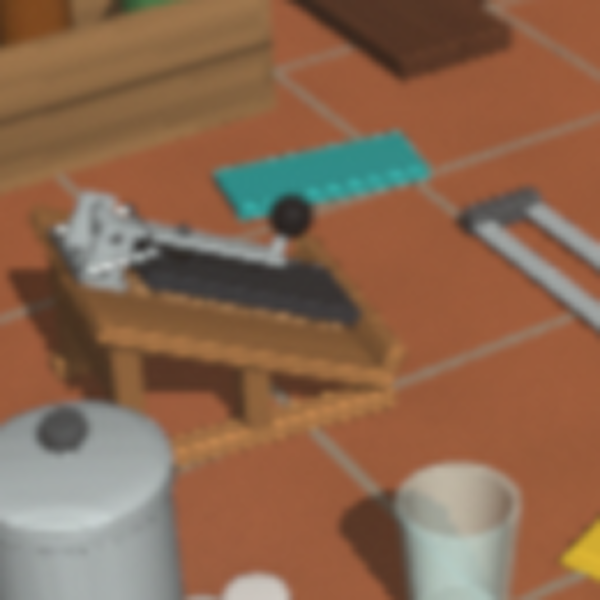

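The scene picture shows the stand at about (290,280)/800, with the slate under the clip, and the tray at lower right holding slate 2. The top picture shows the stand at (517,290) with its knob at (517,320), and the tray at (217,307).

Slate candidates in the top picture:
- Dark plate in the stand, (515,300): this is the one. It lies in the sloping stand under the clip.
- Brown board, (713,502): look-alike.
- Turquoise plate, (608,400): look-alike.
- Dark plate in the tray, (187,300): this is slate 2.

The crops confirm it: the dark slate is under the steel strip, with the ball knob at crop (291,369) top and (291,216) scene.

```bash
python3 - <<'E'
from h import *
np.set_printoptions(precision=4,suppress=True)
T=lambda x,y:(280+x*.175,140+y*.175)
S=lambda x,y:(140+x*130/600,110+y*130/600)
print("knob",tri(S(291,216),T(291,369)))
F=lambda x,y:(x*.64,y*.64)
# board top corners & lip, stand
a=atz("top",*T(172,42),.121);b=atz("top",*T(483,90),.121);print("hi",a,b,np.linalg.norm(a-b))
a2=atz("top",*T(97,430),.048);b2=atz("top",*T(399,480),.048);print("lo",a2,b2,np.linalg.norm(a2-b2))
for p,q in((a,b),(a2,b2)): d=p-q;print("yaw",np.arctan2(d[1],d[0])-np.pi/2)
m=(a+b)/2-(a2+b2)/2;print("yawmid",np.arctan2(m[1],m[0]),np.linalg.norm(m[:2]))
# slate low corners z top face
for c in[(192,438),(312,456)]: print("slate low",atz("top",*T(*c),.053))
# tray: dark slate2 by threshold, top face z=.018
im=cv2.resize(cv2.imread("pics/top0.png"),(512,384),interpolation=cv2.INTER_AREA)
g=im.max(2);msk=np.zeros_like(g);msk[160:225,100:140]=(g[160:225,100:140]<75)*255
n,l,st,ce=cv2.connectedComponentsWithStats(msk);k=1+st[1:,4].argmax()
pts=cv2.boxPoints(cv2.minAreaRect(np.argwhere(l==k)[:,::-1].astype(np.float32)))
P=np.array([atz("top",*p,.018) for p in pts]);print("slate2",P,P.mean(0))
e=[P[1]-P[0],P[2]-P[1]];print([np.linalg.norm(v) for v in e],[np.arctan2(v[1],v[0]) for v in e])
# tray corners rim z .024
C=np.array([atz("top",*F(*c),.024) for c in[(181,240),(288,269),(255,375),(146,342)]]);print("tray",C,C.mean(0),[np.linalg.norm(C[i]-C[i-1]) for i in range(4)])
v=C[0]-C[3]+C[1]-C[2];print(np.arctan2(v[1],v[0]))
E
```

```text
knob (array([ 0.5584, -0.269 ,  0.1093]), np.float64(0.0022214760820197608))
hi [ 0.7082 -0.2138  0.121 ] [ 0.6899 -0.3597  0.121 ] 0.14706292140726
lo [ 0.5355 -0.1896  0.048 ] [ 0.5138 -0.3373  0.048 ] 0.14919939204010219
yaw -0.12459945857998878
yaw -0.14608587443835108
yawmid -0.1329366334641945 0.1759200758451435
slate low [ 0.532  -0.2348  0.053 ]
slate low [ 0.5244 -0.2932  0.053 ]
slate2 [[0.5182 0.308  0.018 ]
 [0.6571 0.2725 0.018 ]
 [0.6551 0.2661 0.018 ]
 [0.5164 0.3017 0.018 ]] [0.5867 0.2871 0.018 ]
[np.float64(0.1433344619431845), np.float64(0.006688022912711755)] [np.float64(-0.2502578889376373), np.float64(-1.8642721405029068)]
tray [[0.7044 0.3284 0.024 ]
 [0.654  0.1278 0.024 ]
 [0.4614 0.1778 0.024 ]
 [0.5151 0.3782 0.024 ]] [0.5837 0.2531 0.024 ] [np.float64(0.19567255471370554), np.float64(0.20685518891210408), np.float64(0.19888872626520893), np.float64(0.20748294379993842)]
-0.2556577386692485
```

>>> {"method": "arm_command", "body": {"plan": [{"dp": [0,0,0],"spin": 0.14},{"dp": [0,0,0],"spin": 0.14},{"dp": [0,0,0],"spin": 0.14},{"dp": [0,0,0],"spin": 0.122},{"dp": [0,-45,0],"spin": 0}], "grip": -0.3}}

```text
clock: 1.9
position: [0.2526, -0.5316, 0.4032]
ee_rot: [0.997, -0.071, -0.001, 0.0]
ft_force: [0.8, 1.1, 0.8]
grip_width: 0.653
grasp_force: 0.0
```

```bash
cat >> h.py <<'E'
def to(x,y,z,yaw=None):
    o=manip.get_obs();R=Ro.from_quat(o["ee_rot"]).as_matrix();p=np.array(o["position"])
    ps=np.arctan2(R[1,0],R[0,0])
    print("t",round(o["clock"],2),"pos",np.round(p,4),"yaw",round(ps,4),"zdown",np.round(R[:,2],3),"F",np.round(o["ft_force"],1),"w",round(o["grip_width"],3),"g",np.round(o["grasp_force"],1))
    print("dp mm",np.round(R.T@(np.array([x,y,z])-p)*1000,1),"spin",None if yaw is None else round(ps-yaw,4))
E
python3 -c "
from h import *
to(.558,-.269,.34,-.133)"
```

```text
t 1.9 pos [ 0.2526 -0.5316  0.4032] yaw -0.1426 zdown [-0.002 -0.    -1.   ] F [0.8 1.1 0.8] w 0.653 g 0.0
dp mm [ 265.1 -303.4   62.6] spin -0.0096
```

>>> {"method": "arm_command", "body": {"plan": [{"dp": [5,-45,0]},{"dp": [15,-45,0]},{"dp": [25,-45,0]},{"dp": [35,-45,0]},{"dp": [45,-40,0]}]}}

```text
invalid input at $.plan[0]: expected keys dp, spin
```

>>> {"method": "arm_command", "body": {"plan": [{"dp": [45,-40,10]},{"dp": [45,-30,15]},{"dp": [35,-13,15]},{"dp": [15,0,15]},{"dp": [0,0,8]}]}}

```text
invalid input at $.plan[0]: expected keys dp, spin
```

```bash
python3 -c "
from h import *
for n,b in(('scene',(110,240,140,270)),('top',(140,240,280,380))):
    im=viewer.camera(n);print(n,finder.find_in(n,'clip_knob')[:2]);globals()[n]=cv2.resize(im[b[0]:b[1],b[2]:b[3]],(400,400),interpolation=cv2.INTER_CUBIC)
cv2.imwrite('pics/c1.png',np.hstack([scene,top]))
to(.558,-.269,.266,-.133)"
```

```text
scene [{'position': [0.6067, -0.2653, 0.1234], 'score': 0.54}]
top [{'position': [0.6264, -0.2721, 0.1246], 'score': 0.85}]
t 2.1 pos [ 0.2548 -0.5282  0.4051] yaw -0.1318 zdown [ 0. -0. -1.] F [-1.4 -1.1  0.2] w 0.648 g 0.0
dp mm [ 266.5 -296.9  139. ] spin 0.0012
```

View pics/c1.png

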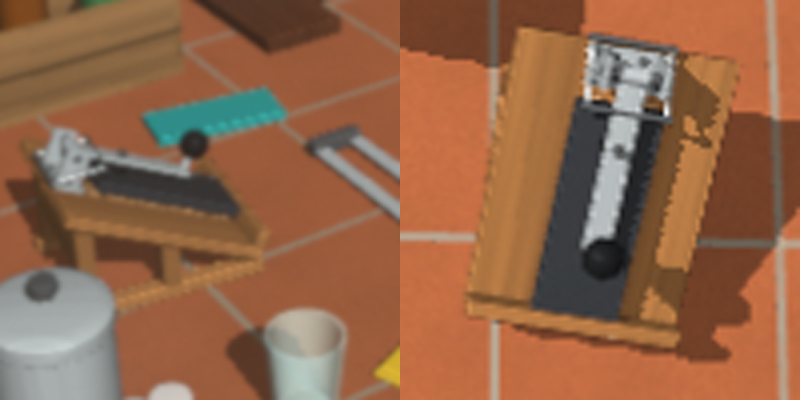

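The move rows were refused because each needs a spin value. This unobstructed view has the knob at right-panel (603,260) and left-panel (194,145), so the earlier triangulation holds.

>>> {"method": "arm_command", "body": {"plan": [{"dp": [5,-45,0],"spin": 0},{"dp": [15,-45,0],"spin": 0},{"dp": [25,-45,0],"spin": 0},{"dp": [35,-45,0],"spin": 0},{"dp": [45,-40,0],"spin": 0}]}}

```text
clock: 2.6
position: [0.3938, -0.3383, 0.4057]
ee_rot: [0.998, -0.067, 0.001, 0.001]
ft_force: [0.7, -1.1, -0.2]
grip_width: 0.647
grasp_force: 0.0
```

>>> {"method": "arm_command", "body": {"plan": [{"dp": [45,-40,10],"spin": 0},{"dp": [45,-30,15],"spin": 0},{"dp": [35,-7,15],"spin": 0},{"dp": [16,0,15],"spin": 0},{"dp": [0,0,10],"spin": 0}]}}

```text
clock: 3.1
position: [0.5306, -0.2904, 0.3416]
ee_rot: [0.998, -0.066, -0.0, -0.001]
ft_force: [-0.4, -0.2, 0.4]
grip_width: 0.648
grasp_force: 0.0
```

```bash
python3 -c "
from h import *
S=lambda x,y:(140+x*130/400,110+y*130/400)
T=lambda x,y:(280+(x-400)*.25,140+y*.25)
print(tri(S(194,145),T(603,260)))
for n,b in(('scene',(110,240,140,270)),('top',(140,240,280,380))):
    im=viewer.camera(n);globals()[n]=cv2.resize(im[b[0]:b[1],b[2]:b[3]],(400,400),interpolation=cv2.INTER_CUBIC)
cv2.imwrite('pics/c2.png',np.hstack([scene,top]))
to(.558,-.269,.266,-.133)"
```

```text
(array([ 0.55780846, -0.26919304,  0.10775023]), np.float64(0.0012742476965873365))
t 3.2 pos [ 0.5282 -0.2911  0.3415] yaw -0.1342 zdown [-0.003  0.001 -1.   ] F [-0.2  0.3  0.8] w 0.65 g 0.0
dp mm [ 26.8 -25.9  75.4] spin -0.0012
```

View pics/c2.png

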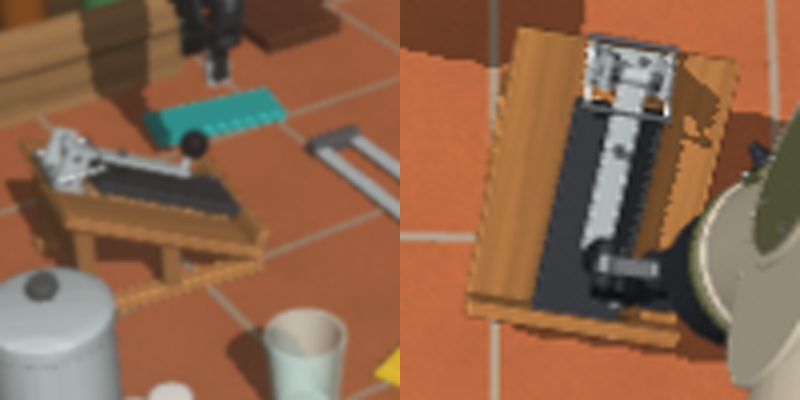

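The picture shows the gripper above and beside the knob, right panel (625,265), still short of it. I'll centre over the knob and then descend.

>>> {"method": "arm_command", "body": {"plan": [{"dp": [27,-26,0],"spin": 0},{"dp": [0,0,0],"spin": 0},{"dp": [0,0,25],"spin": 0},{"dp": [0,0,27],"spin": 0},{"dp": [0,0,26],"spin": 0}]}}

```text
clock: 3.7
position: [0.5583, -0.2693, 0.2657]
ee_rot: [0.998, -0.067, 0.001, 0.001]
ft_force: [0.9, 0.3, 0.8]
grip_width: 0.649
grasp_force: 0.0
```

```bash
python3 -c "
from h import *
to(.558,-.269,.264,-.133)"
```

```text
t 3.7 pos [ 0.5583 -0.2693  0.2657] yaw -0.1347 zdown [ 0.001 -0.001 -1.   ] F [0.9 0.3 0.8] w 0.649 g 0.0
dp mm [-0.3 -0.2  1.7] spin -0.0017
```

>>> {"method": "arm_command", "body": {"plan": [{"dp": [0,0,2],"spin": 0},{"dp": [0,0,0],"spin": 0},{"dp": [0,0,0],"spin": 0},{"dp": [0,0,0],"spin": 0}], "grip": 1, "newtons": 40}}

```text
clock: 4.1
position: [0.5586, -0.2657, 0.2637]
ee_rot: [0.998, -0.065, -0.002, -0.002]
ft_force: [-6.1, 11.2, -4.8]
grip_width: 0.299
grasp_force: 39.5
```

```bash
python3 -c "
from h import *
to(.558,-.269,.264,-.133)
# arc: increments per 0.1 rad
a0=np.arctan2(-27.7,-116.1);r=119.3
P=[r*np.array([np.cos(a0-t),np.sin(a0-t)]) for t in np.arange(0,1.75,.1)]
for i in range(1,len(P)): print(round(.1*i,1),np.round(P[i]-P[i-1],1)*[1,-1])"
```

```text
t 4.1 pos [ 0.5586 -0.2657  0.2637] yaw -0.131 zdown [-0.003  0.004 -1.   ] F [-6.1 11.2 -4.8] w 0.299 g 39.5
dp mm [-0.1  3.3 -0.4] spin 0.002
0.1 [ -2.2 -11.7]
0.2 [ -1.  -11.9]
0.3 [  0.2 -11.9]
0.4 [  1.4 -11.8]
0.5 [  2.6 -11.6]
0.6 [  3.7 -11.3]
0.7 [  4.8 -10.9]
0.8 [  5.9 -10.4]
0.9 [ 6.9 -9.7]
1.0 [ 7.8 -9. ]
1.1 [ 8.7 -8.2]
1.2 [ 9.5 -7.3]
1.3 [10.1 -6.3]
1.4 [10.7 -5.2]
1.5 [11.2 -4.1]
1.6 [11.5 -3. ]
1.7 [11.8 -1.8]
```

>>> {"method": "arm_command", "body": {"plan": [{"dp": [-2,-3,-12],"spin": 0},{"dp": [-1,0,-12],"spin": 0},{"dp": [0,0,-12],"spin": 0},{"dp": [1,0,-12],"spin": 0}]}}

```text
clock: 4.5
position: [0.5579, -0.2648, 0.3135]
ee_rot: [0.998, -0.067, 0.001, 0.0]
ft_force: [3.2, 3.0, -3.9]
grip_width: 0.301
grasp_force: 39.5
```

```bash
python3 -c "
from h import *
to(.558,-.269,.264,-.133)"
```

```text
t 4.5 pos [ 0.5579 -0.2648  0.3135] yaw -0.1331 zdown [ 0.003 -0.001 -1.   ] F [ 3.2  3.  -3.9] w 0.301 g 39.5
dp mm [ 0.5  4.1 49.5] spin -0.0001
```

Held: width and downward spring pull are steady. I'll continue along the arc.

>>> {"method": "arm_command", "body": {"plan": [{"dp": [3,0,-12],"spin": 0},{"dp": [4,0,-11],"spin": 0},{"dp": [5,0,-11],"spin": 0},{"dp": [6,0,-10],"spin": 0},{"dp": [7,0,-10],"spin": 0}]}}

```text
clock: 5.0
position: [0.5828, -0.2683, 0.3661]
ee_rot: [0.998, -0.067, 0.0, 0.0]
ft_force: [0.4, 2.9, -3.3]
grip_width: 0.303
grasp_force: 39.4
```

>>> {"method": "arm_command", "body": {"plan": [{"dp": [8,0,-9],"spin": 0},{"dp": [9,0,-8],"spin": 0},{"dp": [9,0,-7],"spin": 0},{"dp": [10,0,-6],"spin": 0},{"dp": [11,0,-5],"spin": 0}]}}

```text
clock: 5.5
position: [0.6297, -0.2747, 0.4018]
ee_rot: [0.998, -0.067, 0.001, 0.0]
ft_force: [0.1, 3.7, -0.2]
grip_width: 0.303
grasp_force: 40.2
```

```bash
python3 -c "
from h import *
to(.558,-.269,.264,-.133)
for n,b in(('scene',(70,240,140,310)),('top',(140,240,280,380))):
    im=viewer.camera(n);globals()[n]=cv2.resize(im[b[0]:b[1],b[2]:b[3]],(400,400),interpolation=cv2.INTER_CUBIC)
cv2.imwrite('pics/c3.png',np.hstack([scene,top]))"
```

```text
t 5.5 pos [ 0.6297 -0.2747  0.4018] yaw -0.1334 zdown [ 0.002 -0.001 -1.   ] F [ 0.1  3.7 -0.2] w 0.303 g 40.2
dp mm [-72.1   3.9 137.7] spin -0.0004
```

View pics/c3.png

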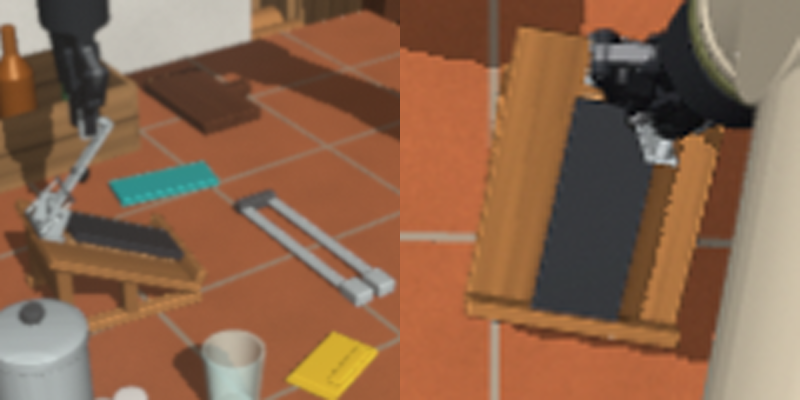

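The arm stands at about 1.4 rad with the gripper on the knob, left panel (90,125). The bare slate spans (577,97) to (620,320) in the right panel. I'll go a bit further, then release.

>>> {"method": "arm_command", "body": {"plan": [{"dp": [11,0,-4],"spin": 0},{"dp": [11,0,-3],"spin": 0},{"dp": [12,0,-2],"spin": 0},{"dp": [12,0,0],"spin": 0}]}}

```text
clock: 6.0
position: [0.6749, -0.2808, 0.4108]
ee_rot: [0.998, -0.067, 0.001, 0.0]
ft_force: [1.4, 3.0, 4.8]
grip_width: 0.299
grasp_force: 42.2
```

>>> {"method": "arm_command", "body": {"plan": [{"dp": [0,0,0],"spin": 0},{"dp": [0,0,0],"spin": 0},{"dp": [0,0,0],"spin": 0},{"dp": [0,0,0],"spin": 0},{"dp": [0,0,0],"spin": 0}], "grip": -1}}

```text
clock: 6.5
position: [0.6741, -0.2808, 0.4094]
ee_rot: [0.998, -0.067, 0.0, 0.0]
ft_force: [-0.4, 0.1, 0.4]
grip_width: 1.002
grasp_force: 0.0
```

>>> {"method": "arm_command", "body": {"plan": [{"dp": [-40,0,0],"spin": 0},{"dp": [-45,0,0],"spin": 0},{"dp": [-10,0,0],"spin": 0},{"dp": [0,0,0],"spin": 0}]}}

```text
clock: 6.9
position: [0.5789, -0.2684, 0.4102]
ee_rot: [0.998, -0.067, 0.0, 0.001]
ft_force: [-0.1, -0.0, -0.1]
grip_width: 1.003
grasp_force: 0.0
```

```bash
python3 - <<'E'
from h import *
T=lambda x,y:(280+(x-400)*.25,140+y*.25)
# slate top-face corners; heights from a 27deg plane: z_low=.053, z_hi=z_low+.068
zl=.053;zh=zl+.0681
c=[atz("top",*T(577,97),zh),atz("top",*T(668,112),zh),atz("top",*T(533,307),zl),atz("top",*T(620,320),zl)]
for p in c:print(np.round(p,4))
print("w",np.linalg.norm(c[0]-c[1]),np.linalg.norm(c[2]-c[3]),"L",np.linalg.norm(c[0]-c[2]),np.linalg.norm(c[1]-c[3]))
d=c[0]+c[1]-c[2]-c[3];print("yaw",np.arctan2(d[1],d[0]),np.arctan2((c[0]-c[2])[1],(c[0]-c[2])[0]))
print("top face centre",np.mean(c,0))
print(finder.find_in("top","slate_center")[:3],finder.find_in("scene","slate_center")[:3])
to(.597,-.273,.4,-.133)
im=viewer.camera("scene");cv2.imwrite('pics/c4.png',cv2.resize(im[60:220,130:290],(600,600),interpolation=cv2.INTER_CUBIC))
E
```

```text
[ 0.6636 -0.2508  0.1211]
[ 0.6552 -0.3112  0.1211]
[ 0.5317 -0.2338  0.053 ]
[ 0.5238 -0.2943  0.053 ]
w 0.06104986960895976 0.060984280240698005 L 0.14936220305568426 0.14897451694339173
yaw -0.12796960640982233 -0.12773243961085412
top face centre [ 0.59360296 -0.27253866  0.08705   ]
[{'position': [0.5899, -0.267, 0.0852], 'score': 0.94}] [{'position': [0.5978, -0.2539, 0.087], 'score': 0.71}, {'position': [0.4333, -0.4525, 0.0147], 'score': 0.63}]
t 7.0 pos [ 0.5808 -0.268   0.4098] yaw -0.1332 zdown [ 0.001 -0.001 -1.   ] F [-0.5  1.5 -0.2] w 0.997 g 0.0
dp mm [16.7  2.8  9.9] spin -0.0002
```

View pics/c4.png

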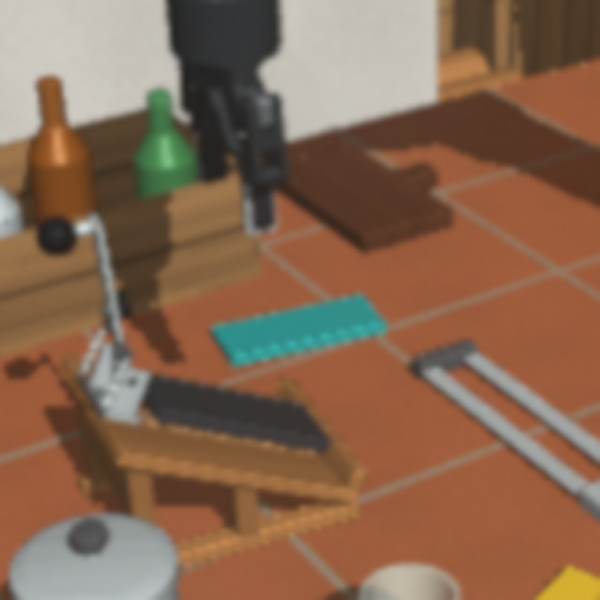

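The clip now stands open, leaning back, with its knob at (55,235), and the slate lies in the stand at (235,410). The measured slate size of 61 x 149 mm checks out. I'll set the fingers to about 70 mm and descend.

>>> {"method": "arm_command", "body": {"plan": [{"dp": [16,3,20],"spin": 0},{"dp": [0,0,40],"spin": 0},{"dp": [0,0,40],"spin": 0},{"dp": [0,0,30],"spin": 0},{"dp": [0,0,16],"spin": 0}], "grip": -0.68, "newtons": 30}}

```text
clock: 7.55
position: [0.596, -0.2726, 0.2596]
ee_rot: [0.998, -0.066, -0.002, -0.001]
ft_force: [0.4, 0.8, -0.3]
grip_width: 0.839
grasp_force: 0.0
```

```bash
python3 -c "
from h import *
im=viewer.camera('scene');t=viewer.camera('top')
cv2.imwrite('pics/c5.png',np.hstack([cv2.resize(im[100:200,150:250],(400,400),interpolation=cv2.INTER_CUBIC),cv2.resize(t[140:240,280:380],(400,400),interpolation=cv2.INTER_CUBIC)]))
to(.5967,-.273,.25,-.13)"
```

```text
t 7.65 pos [ 0.5959 -0.2727  0.2607] yaw -0.1325 zdown [-0.003  0.002 -1.   ] F [ 0.5 -0.3  1.5] w 0.843 g 0.0
dp mm [ 0.9  0.2 10.7] spin -0.0025
```

View pics/c5.png

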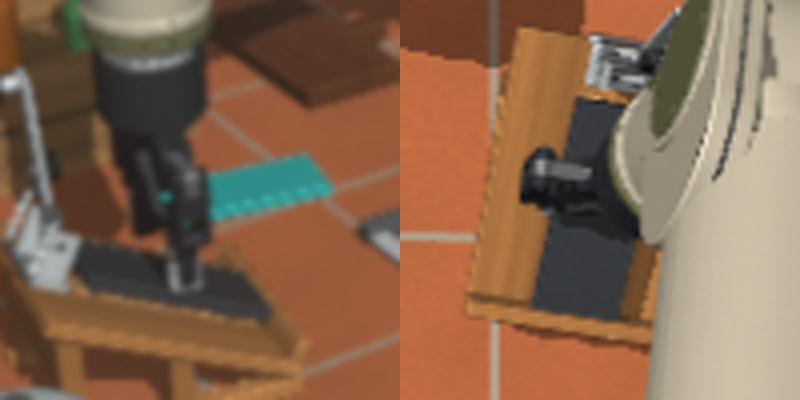

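The fingertip is beside the slate's long edge, left panel (185,290), with clearance at the sides. I'll go down in small guarded steps.

>>> {"method": "arm_command", "body": {"plan": [{"dp": [0,0,4],"spin": 0},{"dp": [0,0,4],"spin": 0},{"dp": [0,0,0],"spin": 0}]}}

```text
clock: 7.95
position: [0.596, -0.2732, 0.256]
ee_rot: [0.998, -0.067, 0.001, 0.0]
ft_force: [-0.2, 0.5, -0.7]
grip_width: 0.837
grasp_force: 0.0
```

>>> {"method": "arm_command", "body": {"plan": [{"dp": [0,0,3],"spin": 0},{"dp": [0,0,0],"spin": 0}]}}

```text
clock: 8.15
position: [0.5957, -0.2731, 0.2523]
ee_rot: [0.998, -0.067, 0.0, 0.0]
ft_force: [0.2, -0.5, 0.2]
grip_width: 0.838
grasp_force: 0.0
```

>>> {"method": "arm_command", "body": {"plan": [{"dp": [0,0,3],"spin": 0},{"dp": [0,0,0],"spin": 0}]}}

```text
clock: 8.35
position: [0.5956, -0.273, 0.2489]
ee_rot: [0.998, -0.067, -0.0, -0.0]
ft_force: [-0.6, 0.1, 0.5]
grip_width: 0.837
grasp_force: 0.0
```

>>> {"method": "arm_command", "body": {"plan": [{"dp": [0,0,3],"spin": 0},{"dp": [0,0,0],"spin": 0}]}}

```text
clock: 8.55
position: [0.5956, -0.273, 0.2457]
ee_rot: [0.998, -0.067, -0.0, -0.0]
ft_force: [-0.5, -0.8, 0.9]
grip_width: 0.843
grasp_force: 0.0
```

>>> {"method": "arm_command", "body": {"plan": [{"dp": [0,0,3],"spin": 0},{"dp": [0,0,0],"spin": 0}]}}

```text
clock: 8.75
position: [0.5956, -0.273, 0.2427]
ee_rot: [0.998, -0.067, -0.0, -0.0]
ft_force: [0.3, 0.1, 0.0]
grip_width: 0.842
grasp_force: 0.0
```

>>> {"method": "arm_command", "body": {"plan": [{"dp": [0,0,2],"spin": 0},{"dp": [0,0,0],"spin": 0}]}}

```text
clock: 8.95
position: [0.5957, -0.2731, 0.2409]
ee_rot: [0.998, -0.067, -0.0, -0.0]
ft_force: [0.3, -0.7, 0.4]
grip_width: 0.839
grasp_force: 0.0
```

>>> {"method": "arm_command", "body": {"plan": [{"dp": [0,0,2],"spin": 0},{"dp": [0,0,0],"spin": 0}]}}

```text
clock: 9.15
position: [0.5957, -0.2731, 0.2389]
ee_rot: [0.998, -0.067, -0.0, -0.0]
ft_force: [-0.3, -0.8, -0.2]
grip_width: 0.841
grasp_force: 0.0
```

>>> {"method": "arm_command", "body": {"plan": [{"dp": [0,0,-1],"spin": 0},{"dp": [0,0,0],"spin": 0},{"dp": [0,0,0],"spin": 0},{"dp": [0,0,0],"spin": 0}], "grip": 1, "newtons": 30}}

```text
clock: 9.55
position: [0.5958, -0.273, 0.2403]
ee_rot: [0.998, -0.067, 0.0, -0.0]
ft_force: [0.0, 1.0, 0.7]
grip_width: 0.699
grasp_force: 34.6
```

>>> {"method": "arm_command", "body": {"plan": [{"dp": [0,0,-4],"spin": 0},{"dp": [0,0,-8],"spin": 0},{"dp": [0,0,-12],"spin": 0},{"dp": [0,0,-16],"spin": 0},{"dp": [0,0,-20],"spin": 0}], "newtons": 50}}

```text
clock: 10.05
position: [0.5944, -0.2732, 0.2996]
ee_rot: [0.998, -0.067, -0.003, -0.0]
ft_force: [0.4, 0.1, -2.4]
grip_width: 0.687
grasp_force: 59.5
```

>>> {"method": "arm_command", "body": {"plan": [{"dp": [0,0,-25],"spin": 0},{"dp": [0,0,-30],"spin": 0},{"dp": [0,0,-25],"spin": 0},{"dp": [0,0,-10],"spin": 0},{"dp": [0,0,0],"spin": 0}]}}

```text
clock: 10.55
position: [0.5959, -0.2731, 0.3923]
ee_rot: [0.998, -0.067, 0.002, 0.001]
ft_force: [0.4, -0.6, -4.0]
grip_width: 0.684
grasp_force: 59.6
```

```bash
python3 -c "
from h import *
im=viewer.camera('scene');cv2.imwrite('pics/c6.png',cv2.resize(im[60:220,130:290],(600,600),interpolation=cv2.INTER_CUBIC))
to(.575,.22,.39,-.256)"
```

```text
t 10.6 pos [ 0.5957 -0.2731  0.3904] yaw -0.1333 zdown [ 0.001 -0.    -1.   ] F [-0.6 -0.1 -3.1] w 0.689 g 59.6
dp mm [-8.600e+01 -4.859e+02  2.000e-01] spin 0.1227
```

View pics/c6.png

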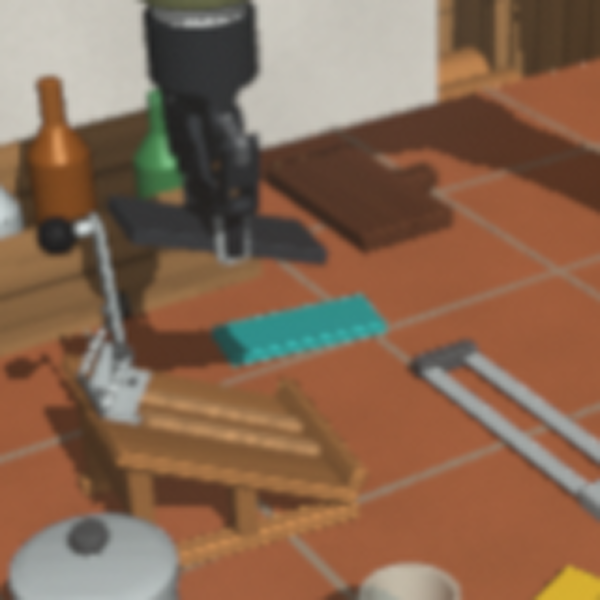

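The slate is held at its middle, (215,235), still tilted. The clip is open at (55,235) and the stand is empty. I'll carry it over to the tray.

>>> {"method": "arm_command", "body": {"plan": [{"dp": [-5,-15,0],"spin": 0},{"dp": [-8,-35,0],"spin": 0},{"dp": [-8,-45,0],"spin": 0},{"dp": [-8,-45,0],"spin": 0},{"dp": [-8,-45,0],"spin": 0}]}}

```text
clock: 11.1
position: [0.5827, -0.0822, 0.3886]
ee_rot: [0.998, -0.066, -0.001, -0.0]
ft_force: [1.0, 1.0, -3.9]
grip_width: 0.685
grasp_force: 59.5
```

>>> {"method": "arm_command", "body": {"plan": [{"dp": [-8,-45,0],"spin": 0},{"dp": [-8,-45,0],"spin": 0},{"dp": [-8,-45,0],"spin": 0},{"dp": [-8,-45,0],"spin": 0},{"dp": [-8,-45,0],"spin": 0}]}}

```text
clock: 11.6
position: [0.5726, 0.1459, 0.3887]
ee_rot: [0.998, -0.066, -0.001, 0.0]
ft_force: [1.2, -0.1, -2.7]
grip_width: 0.684
grasp_force: 59.5
```

>>> {"method": "arm_command", "body": {"plan": [{"dp": [-4,-35,0],"spin": 0},{"dp": [0,-15,0],"spin": 0},{"dp": [0,0,0],"spin": 0.123},{"dp": [0,0,0],"spin": 0}]}}

```text
clock: 12.0
position: [0.576, 0.1941, 0.3888]
ee_rot: [0.992, -0.128, -0.001, 0.001]
ft_force: [0.0, -0.1, -2.6]
grip_width: 0.687
grasp_force: 59.5
```

```bash
python3 - <<'E'
from h import *
to(.575,.22,.235,-.256)
for n in("scene","top"):
    im=viewer.camera(n)
    for th in("slate2_center","tray_free"): print(n,th,[(np.round(k["position"],3),round(k["score"],2)) for k in finder.find_in(n,th)[:3]])
E
```

```text
t 12.0 pos [0.576  0.1941 0.3888] yaw -0.2573 zdown [-0.002 -0.001 -1.   ] F [ 0.  -0.1 -2.6] w 0.687 g 59.5
dp mm [ -7.3 -25.1 153.8] spin -0.0013
scene slate2_center [(array([0.599, 0.319, 0.013]), 0.81)]
scene tray_free [(array([0.587, 0.243, 0.006]), 0.58)]
top slate2_center []
top tray_free [(array([0.578, 0.185, 0.007]), 0.73)]
```

>>> {"method": "arm_command", "body": {"plan": [{"dp": [-7,-25,20],"spin": 0},{"dp": [0,0,45],"spin": 0},{"dp": [0,0,45],"spin": 0},{"dp": [0,0,35],"spin": 0},{"dp": [0,0,20],"spin": 0}]}}

```text
clock: 12.8
position: [0.5752, 0.2186, 0.2217]
ee_rot: [0.992, -0.127, -0.002, 0.001]
ft_force: [0.8, 0.1, -2.0]
grip_width: 0.69
grasp_force: 59.4
```

>>> {"method": "arm_command", "body": {"plan": [{"dp": [0,0,5],"spin": 0},{"dp": [0,0,0],"spin": 0}], "newtons": 25}}

```text
clock: 13.0
position: [0.5762, 0.2194, 0.2201]
ee_rot: [0.992, -0.128, -0.0, 0.0]
ft_force: [0.5, 0.4, -2.7]
grip_width: 0.687
grasp_force: 59.4
```

```bash
python3 - <<'E'
from h import *
to(.573,.22,.204,-.256)
E
```

```text
t 13.0 pos [0.5762 0.2194 0.2201] yaw -0.256 zdown [-0.001 -0.    -1.   ] F [ 0.5  0.4 -2.7] w 0.687 g 59.4
dp mm [-3.2  0.2 16.1] spin -0.0
```

>>> {"method": "arm_command", "body": {"plan": [{"dp": [0,0,6],"spin": 0},{"dp": [0,0,4],"spin": 0},{"dp": [0,0,3],"spin": 0},{"dp": [0,0,0],"spin": 0}], "grip": 1, "newtons": 20}}

```text
clock: 13.4
position: [0.5761, 0.2195, 0.207]
ee_rot: [0.992, -0.128, -0.0, 0.0]
ft_force: [-0.3, -0.7, -3.0]
grip_width: 0.685
grasp_force: 59.5
```

>>> {"method": "arm_command", "body": {"plan": [{"dp": [0,0,4],"spin": 0},{"dp": [0,0,4],"spin": 0},{"dp": [0,0,0],"spin": 0}]}}

```text
clock: 13.7
position: [0.5759, 0.2194, 0.1984]
ee_rot: [0.992, -0.128, -0.0, 0.0]
ft_force: [-0.3, 0.4, -3.2]
grip_width: 0.687
grasp_force: 59.5
```

>>> {"method": "arm_command", "body": {"plan": [{"dp": [0,0,4],"spin": 0},{"dp": [0,0,4],"spin": 0},{"dp": [0,0,0],"spin": 0}]}}

```text
clock: 14.0
position: [0.5771, 0.2195, 0.1919]
ee_rot: [0.992, -0.128, 0.001, -0.001]
ft_force: [3.2, -1.3, 5.2]
grip_width: 0.683
grasp_force: 60.3
```

>>> {"method": "arm_command", "body": {"plan": [{"dp": [0,0,3],"spin": 0},{"dp": [0,0,0],"spin": 0}]}}

```text
clock: 14.2
position: [0.5771, 0.2196, 0.1891]
ee_rot: [0.992, -0.128, 0.001, -0.001]
ft_force: [4.4, 0.2, 6.9]
grip_width: 0.689
grasp_force: 60.4
```

>>> {"method": "arm_command", "body": {"plan": [{"dp": [0,0,3],"spin": 0},{"dp": [0,0,3],"spin": 0},{"dp": [0,0,0],"spin": 0}]}}

```text
clock: 14.5
position: [0.5767, 0.2196, 0.1827]
ee_rot: [0.992, -0.128, 0.001, -0.0]
ft_force: [3.6, 0.1, 3.9]
grip_width: 0.686
grasp_force: 60.3
```

>>> {"method": "arm_command", "body": {"plan": [{"dp": [0,0,3],"spin": 0},{"dp": [0,0,2],"spin": 0},{"dp": [0,0,0],"spin": 0}]}}

```text
clock: 14.8
position: [0.5763, 0.2196, 0.1772]
ee_rot: [0.992, -0.128, 0.0, -0.0]
ft_force: [3.5, -1.4, 5.6]
grip_width: 0.687
grasp_force: 60.5
```

Rotating steadily under a small force. I'll go on until the force steps up, which means flat or fingertips on the floor.

>>> {"method": "arm_command", "body": {"plan": [{"dp": [0,0,2],"spin": 0},{"dp": [0,0,0],"spin": 0}]}}

```text
clock: 15.0
position: [0.5761, 0.2196, 0.1751]
ee_rot: [0.992, -0.128, -0.0, 0.0]
ft_force: [3.8, -1.4, 4.3]
grip_width: 0.685
grasp_force: 60.5
```

>>> {"method": "arm_command", "body": {"plan": [{"dp": [0,0,2],"spin": 0},{"dp": [0,0,0],"spin": 0}]}}

```text
clock: 15.2
position: [0.5761, 0.2198, 0.1748]
ee_rot: [0.992, -0.128, 0.0, 0.0]
ft_force: [-4.3, -5.4, 21.5]
grip_width: 0.689
grasp_force: 70.4
```

>>> {"method": "arm_command", "body": {"plan": [{"dp": [0,0,1.5],"spin": 0},{"dp": [0,0,0],"spin": 0}]}}

```text
clock: 15.4
position: [0.5762, 0.2199, 0.1748]
ee_rot: [0.992, -0.128, 0.0, 0.001]
ft_force: [-10.0, -7.3, 37.0]
grip_width: 0.693
grasp_force: 78.6
```

>>> {"method": "arm_command", "body": {"plan": [{"dp": [0,0,-3],"spin": 0},{"dp": [0,0,0],"spin": 0}]}}

```text
clock: 15.6
position: [0.5759, 0.2197, 0.1749]
ee_rot: [0.992, -0.128, 0.0, 0.0]
ft_force: [2.7, -0.6, 5.6]
grip_width: 0.69
grasp_force: 62.3
```

>>> {"method": "arm_command", "body": {"plan": [{"dp": [0,0,0],"spin": 0},{"dp": [0,0,0],"spin": 0},{"dp": [0,0,0],"spin": 0}], "grip": -0.68}}

```text
clock: 15.9
position: [0.5756, 0.2196, 0.1739]
ee_rot: [0.992, -0.128, -0.001, 0.0]
ft_force: [0.6, -1.1, -0.2]
grip_width: 0.841
grasp_force: 0.0
```

>>> {"method": "arm_command", "body": {"plan": [{"dp": [0,0,-5],"spin": 0},{"dp": [0,0,-20],"spin": 0},{"dp": [0,0,-45],"spin": 0},{"dp": [0,0,-45],"spin": 0},{"dp": [0,0,-45],"spin": 0}]}}

```text
clock: 16.4
position: [0.5757, 0.2196, 0.3366]
ee_rot: [0.992, -0.128, -0.0, 0.0]
ft_force: [0.3, -0.7, 0.9]
grip_width: 0.838
grasp_force: 0.0
```

>>> {"method": "arm_command", "body": {"plan": [{"dp": [-45,0,-30],"spin": 0},{"dp": [-45,30,-20],"spin": 0},{"dp": [-45,40,0],"spin": 0},{"dp": [-20,40,0],"spin": 0},{"dp": [0,0,0],"spin": 0}]}}

```text
clock: 16.9
position: [0.4145, 0.1555, 0.3798]
ee_rot: [0.992, -0.129, 0.0, 0.002]
ft_force: [0.1, 0.1, -0.2]
grip_width: 0.844
grasp_force: 0.0
```

```bash
python3 - <<'E'
from h import *
np.set_printoptions(precision=4,suppress=True)
to(.573,.22,.3,-.256)
for n in("scene","top"):
    im=viewer.camera(n);cv2.imwrite(f"pics/{n}9.png",im)
    for th in("slate_center","slate2_center","clip_knob"): print(n,th,[(np.round(k["position"],3),round(k["score"],2)) for k in finder.find_in(n,th)[:4]])
    g=im.max(2); m=(g<75).astype(np.uint8)*255
    c=proj(n,[.573,.22,.018]);r=45
    roi=np.zeros_like(m);u,v=int(c[0]),int(c[1]);roi[max(0,v-r):v+r,max(0,u-r):u+r]=m[max(0,v-r):v+r,max(0,u-r):u+r]
    k,l,st,ce=cv2.connectedComponentsWithStats(roi)
    for i in range(1,k):
        if st[i,4]<150: continue
        pts=np.array([atz(n,x,y,.018) for y,x in np.argwhere(l==i)])[:,:2].astype(np.float32)*1000
        (cc,wh,a)=cv2.minAreaRect(pts);print(n,st[i,4],np.round(cc,1),np.round(wh,1),round(a,1))
E
```

```text
t 16.9 pos [0.4145 0.1555 0.3798] yaw -0.2589 zdown [ 0.    -0.004 -1.   ] F [ 0.1  0.1 -0.2] w 0.844 g 0.0
dp mm [ 136.6 -103.2   79.6] spin -0.0029
scene slate_center [(array([0.575, 0.226, 0.019]), 0.71), (array([ 0.681, -0.274,  0.239]), 0.71), (array([ 0.432, -0.449,  0.015]), 0.61)]
scene slate2_center [(array([0.603, 0.322, 0.018]), 0.57)]
scene clip_knob [(array([ 0.68 , -0.273,  0.239]), 0.59)]
scene 1394 [576. 223.] [ 60.6 148.3] 75.2
scene 1137 [602.5 317.7] [ 61.6 141.1] 75.3
top slate_center [(array([0.565, 0.22 , 0.015]), 0.83), (array([ 0.43 , -0.456,  0.012]), 0.79)]
top slate2_center [(array([0.591, 0.315, 0.017]), 0.73)]
top clip_knob [(array([ 0.681, -0.281,  0.242]), 0.56)]
top 421 [469.5 307. ] [118.   58.5] 47.9
```

The placed slate measures 148 x 61 mm at flat height. It is at the target within a few mm with yaw −0.258, slate 2 has not moved, and the clip knob stands high.

```bash
python3 -c "
from h import *
print(manip.hand_in())"
```

```text
the job is handed in; nothing more can be done
None
```

The job is handed in, with no verdict returned: the last camera check showed the slate flat and lengthwise in the tray within a few mm of target, the clip standing open and the other slate in place; I did not re-check the bystanders.

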